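# Space the joint and hold the ledge tile flush

### The job

The orange ledge of the kitchen's wall board lies flat for tiling. Take the wooden spacer from its stand and slide it, handle up, all the way down into the joint beside the raised middle tile that is wide enough for it, about midway along the joint, without trying it in the tight joint, and let go of it. Then press the raised tile gently down with the fingertips until it is flush with its neighbours and finish while still holding it down, leaving the mug and the spoon where they are.

Things in the scene. Friction and masses are not known exactly. Their poses are not given: they have to be found in the camera images.
- panel: Orange wooden ledge panel, fixed flat on the worktop, 130 (x) x 280 (y) x 18 mm thick. Origin: centre of its underside; y along the row of three white tiles on it, z up. The raised tile is in the middle; its neighbours' centres are at y = +93 and -93 mm (which is which varies). The joints between tiles run along x, 110 mm long, and are 20 mm deep from the neighbours' faces to the panel's top.
- tile_slim: Fixed white tile, 110 (x) x 50 (y) mm, 20 mm high with its cork bed: its face is 38 mm above the worktop. Origin: centre of its underside, on the panel's top; axes as the panel's. The joint between it and the middle tile is 13 mm wide: its middle lies 31.5 mm from this origin and 61.5 mm from the panel's centre, along y.
- tile_broad: Fixed white tile, 110 (x) x 66 (y) mm, 20 mm high with its bed, face 38 mm above the worktop. Origin: centre of its underside, on the panel's top; axes as the panel's. The joint between it and the middle tile is only 5 mm wide, too tight for the spacer.
- tile_face (a point): Centre of the upper face of the middle tile, 110 x 110 mm, which rides on a sprung bed: untouched, its face stands 8 mm above its neighbours' faces (46 mm above the worktop). It moves only straight down and rises again when let go.
- tile (a joint): How far the middle tile is pressed down, m: 0 = raised, 0.008 = flush with its neighbours, where it meets a firm stop. It takes about 3 N to start and 9 N to hold flush.
- spacer_center (a point): Centre (half-way up) of the loose wooden spacer, 35 g, 72 mm high: below, a blade 50 (x) x 10 (y) x 40 mm high with a rounded foot; above, a handle 36 (x) x 16 (y) x 32 mm high, its middle 20 mm above this point. x along the blade, y through its thickness, z up towards the handle; both ends alike. Seated in the wide joint this point is 54 mm above the worktop.
- stand: Fixed dark wooden stand, 70 (x) x 53 (y) x 34 mm high, with a groove along x, 13 mm wide and 22 mm deep, in which the spacer stands upright at the start (blade along the groove, foot 12 mm above the worktop). Origin: centre of its underside.
- mug: Terracotta mug, 80 mm wide, 90 mm high, handle to its +y. Origin: centre of its underside. A bystander.
- spoon: Wooden spoon lying on the worktop, 240 mm long along its x. A bystander.
Things that resemble listed ones, but are neither listed nor needed, are in the scene too. What is meant by the part that bears spacer_center is not green or yellow, and is the larger of those in its own colour.

How it is judged:
On the way, in this order (a step that is already met when the one before it is completed fails the run):
1. the spacer is seated upright in the wide joint and let go ((y of spacer_center in the frame of panel between 0.052 and 0.071 m or y of spacer_center in the frame of panel between -0.071 and -0.052 m) and x of spacer_center in the frame of panel between -0.022 and 0.022 m and z of spacer_center in the frame of panel between 0.045 and 0.059 m and horizontal distance between spacer_center and tile_slim below 0.05 m and angle between spacer_center's own z axis and vertical below 0.3 rad and contact force between each of the arm, the fingers and spacer below 0.3 N), for 0.2 s.
2. the raised tile is pressed flush by the fingers with the spacer in place (all of step 1 and value of joint tile above 0.006 m and contact force between the fingers and tile above 3 N), for 0.3 s.
At the end, for the whole second after the job is handed in: The spacer stands in the wide joint (beside the slim tile), handle up within 0.3 rad, its foot within 5 mm of the bottom, its middle within 22 mm of the joint's middle, untouched by the robot and at rest; the middle tile is within 2 mm of flush and the fingers push on it with more than 3 N (all of step 2 and linear speed of spacer below 0.03 m/s); the arm keeps its last pose, push and grip.
It fails at once if the spacer is pushed against the broad tile (tried in the tight joint) (contact force between spacer and tile_broad above 5 N).
It fails at once if the tile is pressed too hard (over 45 N) (contact force between the fingers and tile above 45 N).
It fails at once if the mug is moved more than 30 mm (distance of mug from where it was at the start of the episode above 0.03 m).
It fails at once if the spoon is moved more than 30 mm (distance of spoon from where it was at the start of the episode above 0.03 m).
It also fails if it takes over 54 s, if anything falls off the work surface, if the arm or the gripper's body presses on something with over 40 N, if the wrist force passes 120 N, or if a joint passes its speed limit or range.

### The arm

A 6-joint arm with a two-finger parallel gripper is mounted at the origin on the work surface. World frame = base frame: x ahead of the robot, y to its left, z up, the work surface at z = 0. Lengths are in m, angles in rad, forces in N, time in s.
With the tool pointing down it reaches from about 0.35 to 0.85 m from the base axis. Payload 8.1 kg.
Tool frame: the origin (TCP) lies on the centre line of the jaws, within the pads' length; the fingertips stand 17 mm ahead of it and the grasp point (between the pads) lies 2 mm behind it; x points along the fingers, z is the direction in which the jaws open and shut, and the axes are right-handed (so a half turn about x gives the same grasp; the last joint's range is limited). The gripper opens to 93 mm and grips with 3 to 60 N. Pads are 15 mm wide; open, the fingers measure 128 mm over their backs; the gripper's body (75 mm by 188 mm) begins 65 mm behind the grasp point.
Start: joints at [1.113, 0.13, 1.488, -0, 1.523, -0.085], TCP at [0.219, 0.559, 0.236] pointing down, gripper open.
Joint ranges: [-2.96, 2.96], [-0.89, 2.26], [0.02, 2.5], [-1.34, 4.48], [0, 2.73], [-2.66, 2.66]. Speed limits (rad/s): [2.39, 2.39, 2.79, 3.14, 3.14, 3.14].

### API

Orientations are given as a rotation vector (axis times angle).
In Python, from plant import telemetry, optics, workorder gives the robot as it stands.
- The arm moves only by the shell command python3 -m inch 'ROWS' [FORCE]. ROWS is JSON, a list that holds one entry, the list of rows, each a list of 7 numbers: the shift along the tool's x, y, z in m, then the turn, a rotation vector about the tool's x, y, z in rad, then the opening, from 0 (shut) to 1 (fully open). In form: [[[tx, ty, tz, ax, ay, az, grip], ...]]. A call has 1 to 20 rows; each row shifts and turns the pose as measured when the row begins, along the tool's axes as they then stand; what a row does not reach is not made up. A row lasts 1/10 s, in which the tool goes at most 50 mm and 8.59 degrees, less where a joint would pass 70% of its speed; a pose out of reach is approached as far as the arm can. A call is refused whole if a number of a shift passes 0.05 or a number of a turn 0.15, either way. A call with a gripper value outside its range is refused whole. The fingers move at their own pace and stop on an object; FORCE is the grip in N (left out, the last holds). Time passes only in rows, so rows that do not move let the fingers close. It gives the time, the measured TCP pose, the force and the opening at its end, in the units of the state.
- telemetry.read_state(): the state, without advancing time (a new reading comes with each control period).
- optics.read_camera(name): name is "scene" or "top" or "wrist"; returns a dict with "frame" (480x640x3 uint8, blue, green, red), "fx", "fy", "cx", "cy" (pixels), "D" ([k1, k2, p1, p2, k3] as OpenCV has them; the pictures are not rectified), "rvec" (rotation vector, rad) and "tvec" (3), from world to camera coordinates, as OpenCV has them. Camera axes: x right, y down, z forward; pixel columns grow to the right and rows downward; lengths in m; the calibration is good to about 2 mm. A picture is of the moment at which its call begins. There is no depth.
- workorder.close_job(): hands the job in, once; it reports no verdict.
The state is a dict: "t": time; "q": joint angles; "dq": joint speeds; "joint_torque": joint torques, N m; "tool_pos": TCP position; "orientation": TCP orientation; "force": force on the tool from outside, world axes, zero at the start; "wrist_torque": the same for the moment, N m; "opening": finger opening in m.
Only numpy, scipy, OpenCV 4.12 (cv2) and the standard library are available. Lean on these libraries where they do the work, as an engineer would, in place of code of your own. Each camera call takes 0.05 s, during which the arm holds its last target. There are 200 camera calls.

## Working session

There is one attempt and no reset: what is moved stays moved. The work goes in short steps, Python scripts to look and compute and a shell command to move; the robot and the scene stay as the last step left them, time stands still between calls to the robot, and variables do not carry over. Pictures are saved under pics/ and viewed, on a budget of 10 in all, crops included, one or two more only if the job needs it, and the job is handed in when it is done.

```bash
mkdir -p pics; ls; cat > h.py <<'E'
import numpy as np, cv2
from scipy.spatial.transform import Rotation as R
from plant import telemetry, optics
def cam(n):
    c=optics.read_camera(n); c['K']=np.array([[c['fx'],0,c['cx']],[0,c['fy'],c['cy']],[0,0,1.]])
    c['D']=np.array(c['D'],float); c['rvec']=np.array(c['rvec'],float); c['tvec']=np.array(c['tvec'],float); return c
def onplane(c,uv,z):
    p=cv2.undistortPoints(np.array(uv,float).reshape(-1,1,2),c['K'],c['D']).reshape(-1,2)
    Rm=cv2.Rodrigues(c['rvec'])[0]; o=-Rm.T@c['tvec'].ravel()
    d=np.c_[p,np.ones(len(p))]@Rm
    return o+d*((z-o[2])/d[:,2])[:,None]
def proj(c,P): return cv2.projectPoints(np.array(P,float).reshape(-1,1,3),c['rvec'],c['tvec'],c['K'],c['D'])[0].reshape(-1,2)
E
python3 - <<'E'
from h import *
s=telemetry.read_state(); print(s)
for n in ('top','scene'):
    c=cam(n); cv2.imwrite(f'pics/{n}0.png',c['frame']); print(n,c['K'],(-cv2.Rodrigues(c['rvec'])[0].T@c['tvec'].ravel()))
print(R.from_rotvec(s['orientation']).as_matrix())
E
```

```text
pics
{'t': 0.0, 'q': array([ 1.11261273e+00,  1.31155895e-01,  1.48930551e+00, -1.28090086e-05,
        1.52304374e+00, -8.53831965e-02]), 'dq': array([ 3.65234462e-04, -3.16949071e-04,  9.20878537e-05,  3.76219220e-04,
        1.02988264e-03,  3.86569768e-04]), 'joint_torque': array([-3.10000803e-03, -5.59835815e+01, -4.91764069e+01,  7.61867152e-02,
        3.54678452e-02, -1.85856998e-04]), 'tool_pos': array([0.2182566 , 0.55828485, 0.2345762 ]), 'orientation': array([-0.93135951,  1.36451508,  0.92979021]), 'force': array([0.83466809, 0.71223898, 0.19673482]), 'wrist_torque': array([-0.00821703, -0.01018368,  0.00645423]), 'opening': 0.09319617236166937}
top [[463.65325212   0.         322.12220221]
 [  0.         463.65325212 237.95699048]
 [  0.           0.           1.        ]] [ 0.43235584 -0.01541553  0.87505018]
scene [[450.58931601   0.         314.26328833]
 [  0.         450.58931601 234.24718818]
 [  0.           0.           1.        ]] [0.90937324 0.51591504 0.48392476]
[[-8.34457570e-04 -9.31311186e-01  3.64223527e-01]
 [-1.72089037e-03  3.64224452e-01  9.31309609e-01]
 [-9.99998171e-01  1.50349593e-04 -1.90661430e-03]]
```

View pics/top0.png

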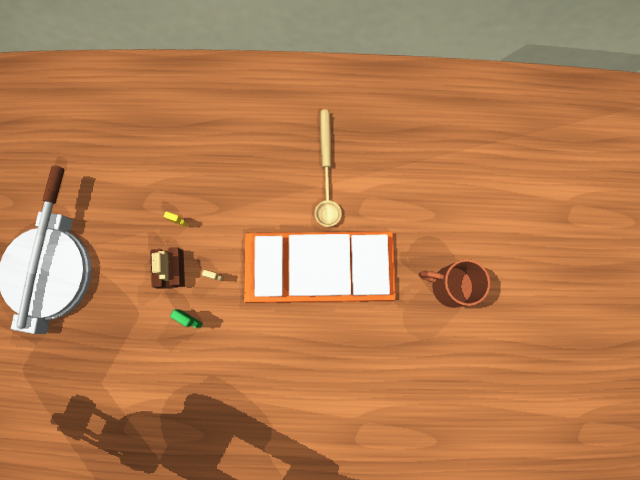

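View pics/scene0.png

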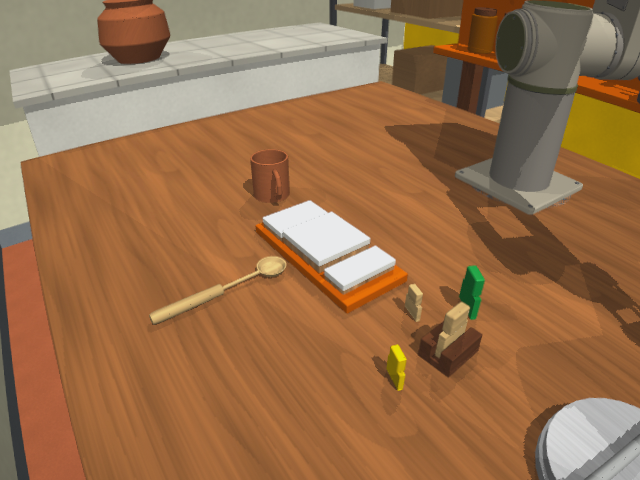

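The top view (up = +x, left = +y) shows the panel at about (320,267). The slim tile is on the left (268,266), so the wide joint is near column 287. The spacer is in its stand at (162,265), with small decoys around it. The scene view agrees, with the spacer and stand at (452,335). Next I'll measure and zoom in.

```bash
python3 - <<'E'
from h import *
c=cam('top'); f=c['frame']; g=f.astype(int)
w=((g.min(2)>200)&(g.max(2)-g.min(2)<40)).astype(np.uint8); w[:, :235]=0; w[:,400:]=0; w[:225]=0; w[305:]=0
for k in cv2.findContours(w,cv2.RETR_EXTERNAL,cv2.CHAIN_APPROX_NONE)[0]:
    if cv2.contourArea(k)<300: continue
    b=cv2.boxPoints(cv2.minAreaRect(k)); xs=k[:,0,0]
    z=.046 if 300<xs.mean()<340 else .038
    P=onplane(c,b,z); print('tile',b.mean(0).round(1),P.mean(0).round(4)); print(P[:,:2].round(4).tolist())
    e=[P[(i+1)%4]-P[i] for i in range(4)]; e=max(e,key=lambda v:np.linalg.norm(v)); print('len',np.linalg.norm(e),'ang',np.degrees(np.arctan2(e[1],e[0])))
t=cv2.resize(f[235:300,135:225],None,fx=7,fy=7,interpolation=cv2.INTER_CUBIC)
c2=cam('scene'); s=cv2.resize(c2['frame'][280:390,380:500],None,fx=5,fy=5,interpolation=cv2.INTER_CUBIC)
cv2.imwrite('pics/t1.png',t); cv2.imwrite('pics/s1.png',s)
E
```

```text
tile [268.  265.5] [0.5372 0.0736 0.038 ]
[[0.5904, 0.1001], [0.5919, 0.0523], [0.484, 0.0477], [0.4825, 0.0945]]
len 0.10807174797577525 ang 2.9943497123641167
tile [370.  264.5] [ 0.5444 -0.1121  0.038 ]
[[0.5977, -0.0782], [0.5997, -0.1449], [0.4911, -0.1451], [0.4894, -0.08]]
len 0.10861122224476064 ang -179.86813658899123
tile [319.5 264. ] [ 0.5417 -0.0199  0.046 ]
[[0.5945, 0.0372], [0.5978, -0.074], [0.4887, -0.0758], [0.4857, 0.0329]]
len 0.11122907708996065 ang -88.28069690876049
```

View pics/t1.png

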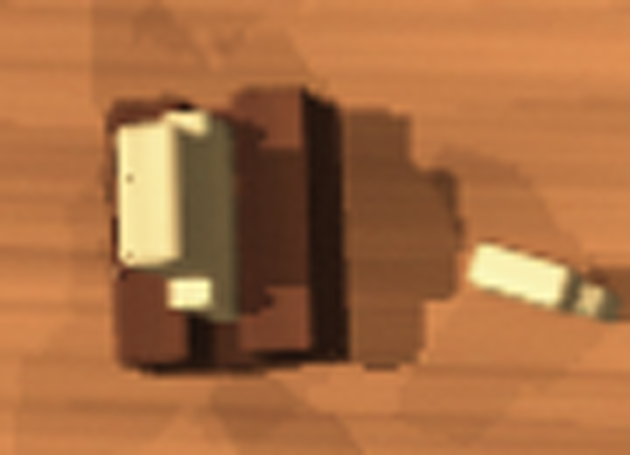

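View pics/s1.png

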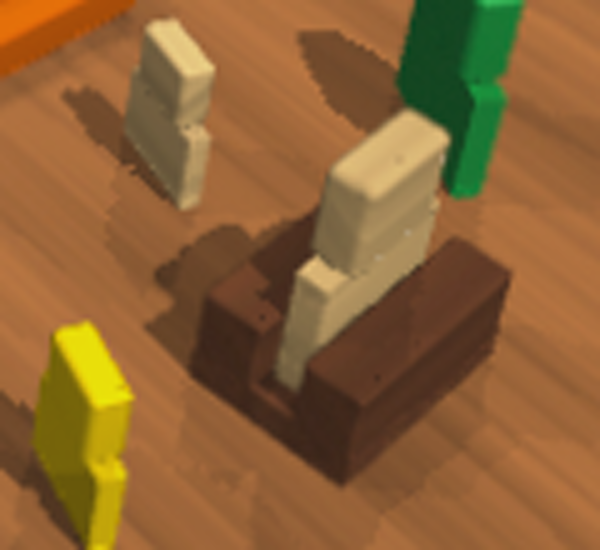

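The zoomed crops show the beige spacer upright in the groove. Its handle top face is at crop (117–180,122–265) in the top view and (330–447,112–187) in the scene view. The small beige piece is a decoy.

```bash
python3 - <<'E'
from h import *
ct=cam('top'); cs=cam('scene')
T=np.array([[117,127],[178,122],[180,262],[122,265]])/7+[135,235]-.43
S=np.array([[328,172],[405,111],[448,140],[366,189]])/5+[380,280]-.4
for c,q in((ct,T),(cs,S)):
    P=onplane(c,q,.084); print(P.round(4)[:,:2].tolist(),P.mean(0).round(4))
    for a in (P[1]-P[0],P[2]-P[1]): print(np.linalg.norm(a).round(4),np.degrees(np.arctan2(a[1],a[0])).round(1))
# stand top corners in top view z=.034
St=np.array([[232,90],[305,88],[312,350],[238,352]])/7+[135,235]-.43
print('stand right wall',onplane(ct,St,.034).round(4)[:,:2].tolist())
# scene camera tile corners, white mask
f=cs['frame'].astype(int); w=((f.min(2)>150)&(f.max(2)-f.min(2)<35)).astype(np.uint8); w[:195]=0; w[300:]=0;w[:,:255]=0;w[:,410:]=0
C=[[0.4825,.0945],[.484,.0477],[.5919,.0523],[.5904,.1001]]
print(proj(cs,[[*p,.038] for p in C]).round(1).tolist())
cr=cs['frame'][195:310,250:410]; cv2.imwrite('pics/s2.png',cv2.resize(cr,None,fx=5,fy=5,interpolation=cv2.INTER_CUBIC))
E
```

```text
[[0.5468, 0.2736], [0.5485, 0.2582], [0.5137, 0.2546], [0.5124, 0.2692]] [0.5304 0.2639 0.084 ]
0.0155 -83.5
0.035 -174.1
[[0.5507, 0.263], [0.5172, 0.2587], [0.5163, 0.2727], [0.5473, 0.2728]] [0.5329 0.2668 0.084 ]
0.0338 -172.7
0.014 93.5
stand right wall [[0.5649, 0.2618], [0.566, 0.2422], [0.497, 0.2347], [0.4958, 0.2543]]
[[393.9, 258.1], [375.0, 244.6], [324.2, 268.1], [342.8, 284.0]]
```

View pics/s2.png

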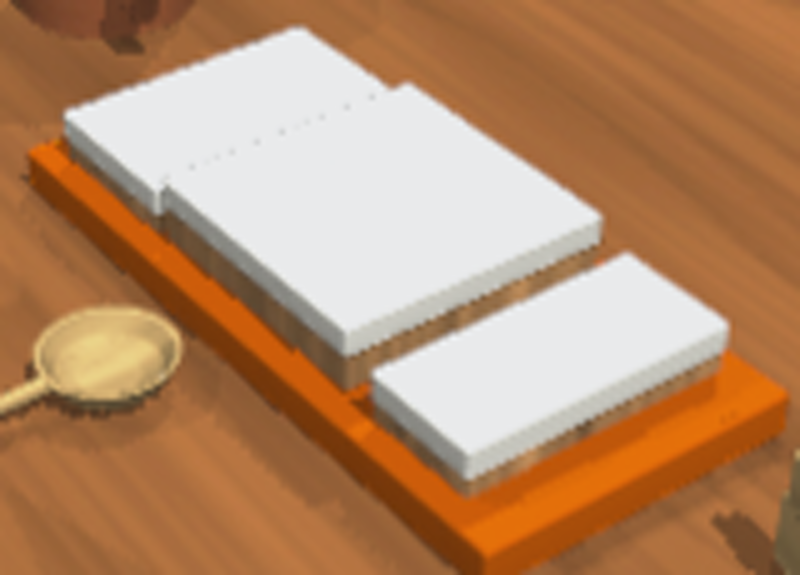

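```bash
python3 -m inch '[[[0,-0.0443,-0.0175,0,0,0,0.6],[0,-0.0443,-0.0175,0,0,0,0.6],[0,-0.0443,-0.0175,0,0,0,0.6],[0,-0.0443,-0.0175,0,0,0,0.6],[0,-0.0443,-0.0175,0,0,0,0.6],[0,-0.0443,-0.0175,0,0,0,0.6],[0,-0.0443,-0.0175,0,0,0,0.6],[0,-0.0443,-0.0175,0,0,0,0.6],[0,-0.0443,-0.0175,0,0,0,0.6],[0,0,0,-0.12,0,0,0.6],[0,0,0,-0.12,0,0,0.6],[0,0,0,-0.12,0,0,0.6],[0,0,0,-0.12,0,0,0.6],[0,0,0,0,0,0,0.6]]]'
cat >> h.py <<'E'
def to(target,yaw):
    "shift in tool axes to target TCP; turn about tool axes so jaw z lies at yaw (deg), tool x straight down"
    s=telemetry.read_state(); M=R.from_rotvec(s['orientation']).as_matrix(); p=np.array(s['tool_pos'])
    a=np.radians(yaw); z=np.array([np.cos(a),np.sin(a),0]); x=np.array([0,0,-1.]); y=np.cross(z,x)
    G=np.c_[x,y,z]; rv=R.from_matrix(M.T@G).as_rotvec()
    print('t',round(s['t'],2),'pos',p.round(4),'jaw',np.degrees(np.arctan2(M[1,2],M[0,2])).round(2),'open',round(s['opening'],4),'F',np.round(s['force'],1))
    print('shift',(M.T@(np.array(target)-p)).round(4),'turn',rv.round(4),'tool rows y',M[:,1].round(3),'z',M[:,2].round(3))
E
python3 - <<'E'
from h import *
to((.532,.2655,.13),96)
cs=cam('scene')
S=np.array([[372,373],[628,253],[727,327],[470,456]])/5+[250,195]-.4
P=onplane(cs,S,.038); print('slim',P.mean(0),P.round(4)[:,:2].tolist())
S=np.array([[164,184],[405,84],[602,215],[347,332]])/5+[250,195]-.4
P=onplane(cs,S,.046); print('mid',P.mean(0),P.round(4)[:,:2].tolist())
c=cam('wrist'); cv2.imwrite('pics/w1.png',c['frame'])
print(proj(c,[[.5317,.2653,.084],[.54,.042,.038]]))
E
```

```text
t: 1.7
tool_pos: [0.5446, 0.2537, 0.2336]
orientation: [-1.301, 1.147, 1.301]
force: [-0.1, 0.5, -0.3]
opening: 0.0561
t 1.7 pos [0.5446 0.2537 0.2336] jaw 97.19 open 0.0561 F [-0.1  0.5 -0.3]
shift [0.1036 0.011  0.0133] turn [ 0.0208 -0.0001 -0.0002] tool rows y [-0.992 -0.125  0.   ] z [-0.125  0.992 -0.   ]
slim [0.53872015 0.07675897 0.038     ] [[0.5938, 0.0544], [0.4847, 0.0492], [0.4845, 0.0994], [0.5918, 0.1041]]
mid [ 0.54292464 -0.01572539  0.046     ] [[0.6003, -0.0656], [0.4918, -0.0735], [0.4854, 0.0352], [0.5943, 0.0409]]
[[329.63686611 219.9796346 ]
 [106.84751983 193.36832959]]
```

View pics/w1.png

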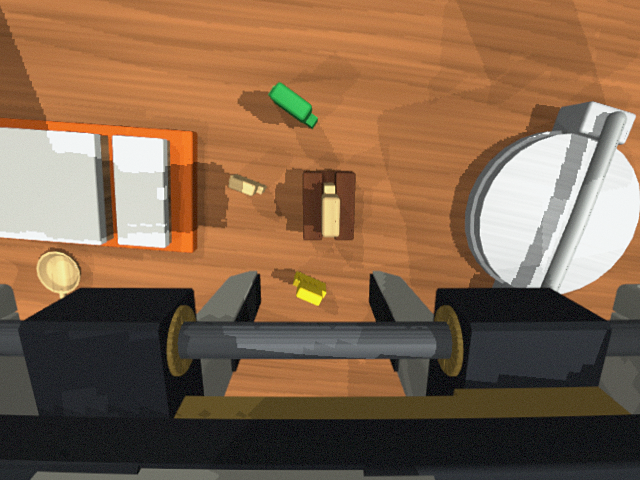

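Wrist view: the spacer's handle top is at (331,216), close to the predicted (330,220). The stand is square with the jaws and the way down is clear.

```bash
python3 -m inch '[[[0.02,0.013,0.013,0.02,0,0,0.6],[0.03,0,0,0,0,0,0.6],[0.03,0,0,0,0,0,0.6],[0.03,0,0,0,0,0,0.6],[0.025,0,0,0,0,0,0.6],[0.018,0,0,0,0,0,0.6],[0,0,0,0,0,0,0.6]]]' 15
python3 - <<'E'
from h import *
to((.530,.265,.070),96)
E
```

```text
t: 2.5
tool_pos: [0.5304, 0.2676, 0.0779]
orientation: [-1.266, 1.167, 1.263]
force: [-0.6, 0.1, -0.6]
opening: 0.0559
t 2.5 pos [0.5304 0.2676 0.0779] jaw 94.38 open 0.0559 F [-0.6  0.1 -0.6]
shift [ 0.0079  0.0006 -0.0026] turn [-0.0283  0.0017  0.0049] tool rows y [-0.997 -0.076 -0.005] z [-0.076  0.997  0.002]
```

```bash
python3 -m inch '[[[0.008,0,-0.0026,-0.028,0.002,0.005,0.6],[0,0,0,0,0,0,0.6],[0,0,0,0,0,0,0.1],[0,0,0,0,0,0,0.1],[0,0,0,0,0,0,0.1],[0,0,0,0,0,0,0.1],[0,0,0,0,0,0,0.1]]]' 15
python3 - <<'E'
from h import *
to((.530,.265,.070),96)
E
```

```text
t: 3.2
tool_pos: [0.5339, 0.2663, 0.0751]
orientation: [-1.286, 1.152, 1.28]
force: [0.4, -0.6, 0.1]
opening: 0.0203
t 3.2 pos [0.5339 0.2663 0.0751] jaw 95.89 open 0.0203 F [ 0.4 -0.6  0.1]
shift [ 0.005   0.004  -0.0009] turn [-0.0019  0.0017  0.0069] tool rows y [-0.995 -0.103 -0.007] z [-0.103  0.995  0.002]
```

```bash
python3 -m inch '[[[0.004,0.002,0,0,0.002,0.005,0.1],[0,0,0,0,0,0,0.1],[0,0,0,0,0,0,0.1],[0,0,0,0,0,0,0.1]]]' 15
python3 - <<'E'
from h import *
to((.530,.265,.070),96)
import time
to((.530,.265,.070),96)
E
```

```text
t: 3.6
tool_pos: [0.5338, 0.2668, 0.0735]
orientation: [-1.287, 1.153, 1.28]
force: [0.0, 0.2, -0.1]
opening: 0.0162
t 3.6 pos [0.5338 0.2668 0.0735] jaw 95.89 open 0.0162 F [ 0.   0.2 -0.1]
shift [ 0.0034  0.004  -0.0015] turn [-0.002   0.0006  0.0064] tool rows y [-0.995 -0.103 -0.006] z [-0.103  0.995  0.001]
t 3.6 pos [0.5338 0.2668 0.0735] jaw 95.89 open 0.0162 F [ 0.   0.2 -0.1]
shift [ 0.0034  0.004  -0.0015] turn [-0.002   0.0006  0.0064] tool rows y [-0.995 -0.103 -0.006] z [-0.103  0.995  0.001]
```

```bash
python3 -m inch '[[[-0.015,0,0,0,0,0,0.1],[-0.035,0,0,0,0,0,0.1],[-0.04,0,0,0,0,0,0.1],[0,0.0025,-0.037,0,0,0,0.1],[0,0.0025,-0.037,0,0,0,0.1],[0,0.0025,-0.037,0,0,0,0.1],[0,0.0025,-0.037,0,0,0,0.1],[0,0.0025,-0.037,0,0,0,0.1],[0,0.0025,-0.037,0.06,0,0,0.1],[0,0,0,0,0,0,0.1],[0,0,0,0,0,0,0.1]]]' 15
python3 - <<'E'
from h import *
to((.5414,.045,.1265),92.5)
E
```

```text
t: 4.7
tool_pos: [0.5411, 0.0371, 0.1767]
orientation: [-1.246, 1.18, 1.233]
force: [-0.2, -0.0, -1.0]
opening: 0.0161
t 4.7 pos [0.5411 0.0371 0.1767] jaw 92.51 open 0.0161 F [-0.2 -0.  -1. ]
shift [ 0.0502 -0.0001  0.0079] turn [ 0.0001 -0.0001  0.0108] tool rows y [-0.999 -0.044 -0.011] z [-0.044  0.999 -0.   ]
```

```bash
python3 -m inch '[[[0.02,0,0.008,0,0,0.011,0.1],[0.022,0,0,0,0,0,0.1],[0.002,0,0,0,0,0,0.1],[0,0,0,0,0,0,0.1]]]' 15
python3 - <<'E'
from h import *
to((.5414,.045,.1265),92.5)
ct=cam('top'); cs=cam('scene')
a=cv2.resize(ct['frame'][225:305,240:340],None,fx=5,fy=5,interpolation=cv2.INTER_CUBIC)
b=cv2.resize(cs['frame'][190:310,270:420],None,fx=5,fy=5,interpolation=cv2.INTER_CUBIC)
w=cam('wrist')['frame']; cv2.imwrite('pics/w2.png',w)
cv2.imwrite('pics/b2.png',b);cv2.imwrite('pics/a2.png',a)
E
```

```text
t: 5.1
tool_pos: [0.5405, 0.0505, 0.1299]
orientation: [-1.243, 1.186, 1.247]
force: [-0.2, -0.9, -0.4]
opening: 0.016
t 5.1 pos [0.5405 0.0505 0.1299] jaw 92.8 open 0.016 F [-0.2 -0.9 -0.4]
shift [ 0.0034 -0.0006 -0.0055] turn [ 0.0052  0.0013 -0.0017] tool rows y [-0.999 -0.049  0.002] z [-0.049  0.999  0.001]
```

View pics/b2.png

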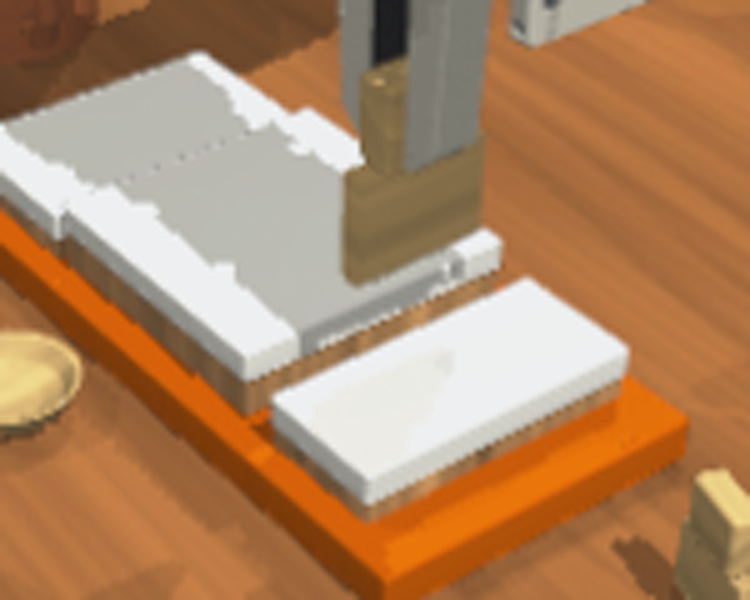

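Scene crop: the spacer is held upright over the wide joint. Its foot corners at (345,277) and (482,226) give a check on the foot centre in the same camera.

```bash
python3 - <<'E'
from h import *
cs=cam('scene')
q=np.array([[345,277],[482,226],[413.5,251.5],[345,178],[482,140]])/5+[270,190]-.4
for z in (.0684,.071): print(onplane(cs,q[:3],z).round(4).tolist())
to((.5414,.045,.1265),92.5)
c=cam('wrist'); M=R.from_rotvec(telemetry.read_state()['orientation']).as_matrix()
for z in (.038,.046): print(proj(c,[[.49,.0465,z],[.539,.0465,z],[.59,.0465,z]]).round(1).tolist())
E
```

```text
[[0.5615, 0.048, 0.0684], [0.5074, 0.0498, 0.0684], [0.5349, 0.0489, 0.0684]]
[[0.5637, 0.0509, 0.071], [0.5099, 0.0527, 0.071], [0.5372, 0.0518, 0.071]]
t 5.3 pos [0.5416 0.0495 0.1316] jaw 92.73 open 0.0156 F [-0.1  0.6  0.8]
shift [ 0.0051  0.0005 -0.0045] turn [0.004  0.0009 0.0013] tool rows y [-0.999 -0.048 -0.001] z [-0.048  0.999  0.001]
[[314.1, 177.5], [311.0, 245.6], [308.0, 309.9]]
[[314.1, 178.3], [310.9, 248.5], [307.8, 314.6]]
```

View pics/w2.png

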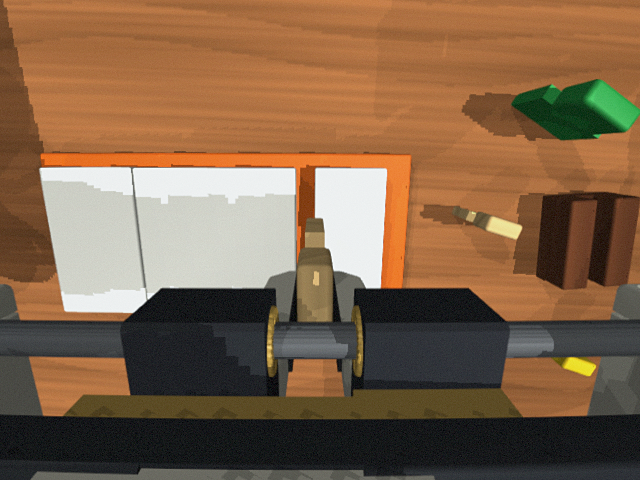

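Wrist view: the joint shows between column 296 (middle tile edge) and column 315 (slim tile edge) at row 190, with the blade to the right of the joint's middle. I'll check that with rays.

```bash
python3 - <<'E'
from h import *
w=cv2.imread('pics/w2.png').astype(int)
for r in (175,185,195,205):
    print(r,[tuple(v) for v in w[r,290:322:1,:][:, [0,2]]][2:30])
c=cam('wrist')
print(onplane(c,[[315.2,175],[315.2,205]],.038).round(4),onplane(c,[[295.8,175],[295.8,205]],.046).round(4))
# blade near end shoulder, top corners, z=centre+.004
print(onplane(c,[[306,220],[324,220]],.110).round(4))
E
```

```text
175 [(np.int64(240), np.int64(236)), (np.int64(242), np.int64(239)), (np.int64(250), np.int64(240)), (np.int64(174), np.int64(169)), (np.int64(81), np.int64(204)), (np.int64(40), np.int64(226)), (np.int64(56), np.int64(231)), (np.int64(39), np.int64(228)), (np.int64(17), np.int64(158)), (np.int64(15), np.int64(149)), (np.int64(24), np.int64(155)), (np.int64(23), np.int64(156)), (np.int64(23), np.int64(157)), (np.int64(16), np.int64(154)), (np.int64(19), np.int64(152)), (np.int64(24), np.int64(154)), (np.int64(24), np.int64(156)), (np.int64(30), np.int64(155)), (np.int64(35), np.int64(159)), (np.int64(21), np.int64(153)), (np.int64(19), np.int64(155)), (np.int64(5), np.int64(150)), (np.int64(52), np.int64(152)), (np.int64(192), np.int64(191)), (np.int64(248), np.int64(243)), (np.int64(243), np.int64(239)), (np.int64(240), np.int64(237)), (np.int64(241), np.int64(238))]
185 [(np.int64(241), np.int64(238)), (np.int64(243), np.int64(239)), (np.int64(251), np.int64(240)), (np.int64(187), np.int64(183)), (np.int64(84), np.int64(203)), (np.int64(38), np.int64(224)), (np.int64(45), np.int64(
[... 1867 characters left out ...]
64(19), np.int64(130)), (np.int64(15), np.int64(132)), (np.int64(0), np.int64(120)), (np.int64(20), np.int64(129)), (np.int64(21), np.int64(129)), (np.int64(14), np.int64(131)), (np.int64(17), np.int64(131)), (np.int64(16), np.int64(131)), (np.int64(21), np.int64(127)), (np.int64(19), np.int64(128)), (np.int64(10), np.int64(126)), (np.int64(0), np.int64(124)), (np.int64(66), np.int64(138)), (np.int64(212), np.int64(214)), (np.int64(248), np.int64(240)), (np.int64(242), np.int64(238)), (np.int64(242), np.int64(237)), (np.int64(240), np.int64(237))]
[[0.4885 0.047  0.038 ]
 [0.5094 0.048  0.038 ]] [[0.4886 0.0339 0.046 ]
 [0.5089 0.0346 0.046 ]]
[[0.5067 0.043  0.11  ]
 [0.5063 0.0521 0.11  ]]
```

```bash
python3 -m inch '[[[0.006,0,-0.005,0.004,0,0,0.1],[0.008,0,0,0,0,0,0.1],[0,0,0,0,0,0,0.1],[0,0,0,0,0,0,0.1]]]' 15
python3 - <<'E'
from h import *
to((.5414,.044,.1125),92.5)
cs=cam('scene');w=cam('wrist')
b=cv2.resize(cs['frame'][205:285,305:405],None,fx=6,fy=6,interpolation=cv2.INTER_CUBIC)
a=cv2.resize(w['frame'][150:260,250:400],None,fx=4,fy=4,interpolation=cv2.INTER_CUBIC)
print(b.shape,a.shape)
o=np.zeros((480+440,600,3),np.uint8); o[:480]=b; o[480:]=a
o=np.zeros((480,800,3),np.uint8); o[:440,:400]=a[:,100:500] ; o[:,400:]=b[:,50:450]; cv2.imwrite('pics/c3.png',o)
# wrist: left panel px u -> col 275+u/4,row 150+v/4 ; scene: col 305+(u-400+50)/6,row 205+v/6
E
```

```text
t: 5.8
tool_pos: [0.5429, 0.0432, 0.1178]
orientation: [-1.241, 1.186, 1.237]
force: [0.5, 0.7, -0.4]
opening: 0.0159
t 5.8 pos [0.5429 0.0432 0.1178] jaw 92.4 open 0.0159 F [ 0.5  0.7 -0.4]
shift [0.0053 0.0015 0.0009] turn [-0.0018  0.0006  0.0041] tool rows y [-0.999 -0.042 -0.004] z [-0.042  0.999  0.001]
(480, 600, 3) (440, 600, 3)
```

View pics/c3.png

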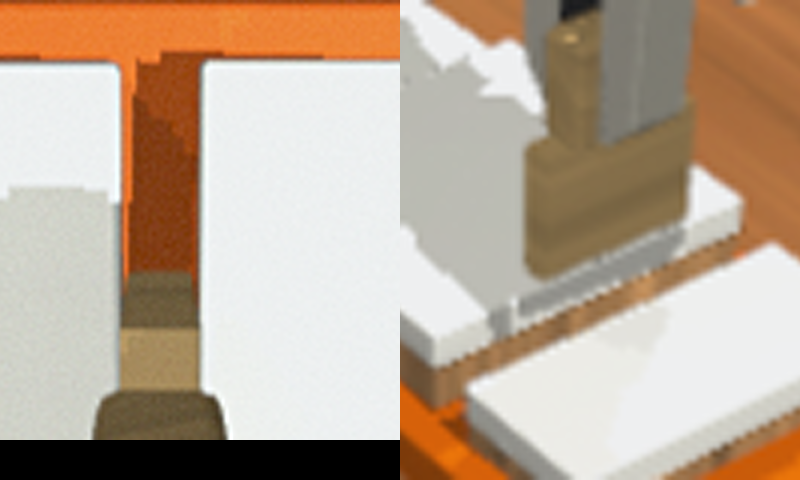

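Wrist crop: the blade (columns 121–200) sits right over the joint (columns 120–200). The scene crop agrees that it's upright. I'll do a ray check for parallax, then insert.

```bash
python3 - <<'E'
from h import *
w=cam('wrist'); z=.1178-.0255
U=lambda u,v:[275+u/4-.4,150+v/4-.4]
print('slim',onplane(w,[U(200.5,70),U(200.5,270)],.038).round(4)[:,:2].tolist())
print('mid',onplane(w,[U(121,70),U(119,270)],.046).round(4)[:,:2].tolist())
print('shoulder',onplane(w,[U(120.5,328),U(199.5,328),U(120.5,385),U(199.5,385)],z+.004).round(4)[:,:2].tolist())
print('foot',onplane(w,[U(125.5,272),U(194.5,272)],z-.034).round(4)[:,:2].tolist())
to((.5414,.044,.1125),92.5)
E
```

```text
slim [[0.4835, 0.0471], [0.5165, 0.0487]]
mid [[0.4837, 0.0344], [0.5156, 0.0352]]
shoulder [[0.5137, 0.0368], [0.5133, 0.0468], [0.5211, 0.037], [0.5207, 0.0471]]
foot [[0.5135, 0.0365], [0.5131, 0.0471]]
t 5.95 pos [0.543  0.0433 0.118 ] jaw 92.41 open 0.016 F [ 0.   0.  -0.5]
shift [0.0055 0.0016 0.0007] turn [-0.0016  0.0006  0.0043] tool rows y [-0.999 -0.042 -0.004] z [-0.042  0.999  0.001]
```

```bash
python3 -m inch '[[[0.006,0,0,0,0,0.002,0.1],[0.006,0,0,0,0,0,0.1],[0.006,0,0,0,0,0,0.1],[0.006,0,0,0,0,0,0.1],[0,0,0,0,0,0,0.1]]]' 15
python3 - <<'E'
from h import *
to((.5430,.0433,.0795),92.5)
E
```

```text
t: 6.45
tool_pos: [0.543, 0.0435, 0.0918]
orientation: [-1.241, 1.187, 1.239]
force: [0.3, -0.4, 0.1]
opening: 0.0159
t 6.45 pos [0.543  0.0435 0.0918] jaw 92.42 open 0.0159 F [ 0.3 -0.4  0.1]
shift [ 0.0123  0.     -0.0002] turn [-0.0014  0.0007  0.0021] tool rows y [-0.999 -0.042 -0.002] z [-0.042  0.999  0.001]
```

The foot is now at about z = 0.031, below the tile faces, and there's no contact force. I'll keep going down.

```bash
python3 -m inch '[[[0.005,0,0,0,0,0.002,0.1],[0.004,0,0,0,0,0,0.1],[0.003,0,0,0,0,0,0.1],[0.002,0,0,0,0,0,0.1]]]' 15
python3 - <<'E'
from h import *
to((.5430,.0433,.0795),92.5)
E
```

```text
t: 6.85
tool_pos: [0.5439, 0.0436, 0.0784]
orientation: [-1.241, 1.187, 1.24]
force: [-6.3, -0.8, 19.5]
opening: 0.0162
t 6.85 pos [0.5439 0.0436 0.0784] jaw 92.43 open 0.0162 F [-6.3 -0.8 19.5]
shift [-0.0011  0.0009 -0.0002] turn [-0.0013  0.0006  0.0015] tool rows y [-0.999 -0.042 -0.001] z [-0.042  0.999  0.001]
```

It has bottomed out (19.5 N upward, z as expected). Release and back off.

```bash
python3 -m inch '[[[-0.001,0,0,0,0,0,0.1],[0,0,0,0,0,0,0.45],[0,0,0,0,0,0,0.45],[0,0,0,0,0,0,0.45],[0,0,0,0,0,0,0.45],[0,0,0,0,0,0,0.45]]]' 15
python3 -m inch '[[[-0.01,0,0,0,0,0,0.45],[-0.02,0,0,0,0,0,0.45],[-0.03,0,0,0,0,0,0.45],[-0.03,0,0,0,0,0,0.45],[0,0,0,0,0,0,0.45],[0,0,0,0,0,0,0.45]]]'
python3 - <<'E'
from h import *
to((.5420,-.021,.12),92.5)
w=cam('wrist');cv2.imwrite('pics/w4.png',w['frame'])
E
```

```text
t: 7.45
tool_pos: [0.5443, 0.0436, 0.0796]
orientation: [-1.241, 1.187, 1.239]
force: [0.5, 1.1, -0.7]
opening: 0.0417
t: 8.05
tool_pos: [0.5433, 0.0435, 0.1748]
orientation: [-1.24, 1.188, 1.24]
force: [-0.4, 0.1, -0.1]
opening: 0.0421
t 8.05 pos [0.5433 0.0435 0.1748] jaw 92.43 open 0.0421 F [-0.4  0.1 -0.1]
shift [ 0.0547  0.0041 -0.0644] turn [-0.0013  0.0006  0.001 ] tool rows y [-0.999 -0.042 -0.001] z [-0.042  0.999  0.001]
```

View pics/w4.png

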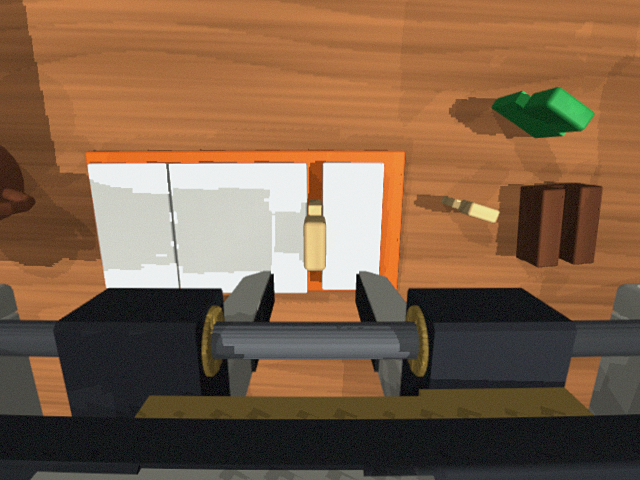

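Wrist view: the spacer stands upright in the wide joint at (315,238), midway along it, and is free of the fingers. Next I shut the jaws and go over the tile's centre.

```bash
python3 -m inch '[[[0,0.001,-0.03,0,0,0,0],[0,0.001,-0.025,0,0,0,0],[0,0,0,0,0,0,0],[0.025,0,0,0,0,0,0],[0.03,0,0,0,0,0,0],[0.015,0,0,0,0,0,0],[0,0,0,0,0,0,0],[0,0,0,0,0,0,0]]]' 15
python3 - <<'E'
from h import *
to((.5420,-.018,.068),92.5)
E
```

```text
t: 8.9
tool_pos: [0.5403, -0.0098, 0.0972]
orientation: [-1.235, 1.191, 1.247]
force: [0.1, 0.5, -0.4]
opening: 0.0003
t 8.9 pos [ 0.5403 -0.0098  0.0972] jaw 92.43 open 0.0003 F [ 0.1  0.5 -0.4]
shift [ 0.0291 -0.0015 -0.0084] turn [-0.0011  0.0037 -0.0064] tool rows y [-0.999 -0.042  0.006] z [-0.042  0.999  0.004]
```

```bash
python3 -m inch '[[[0.005,0,-0.008,0,0.003,-0.006,0],[0.01,0,0,0,0,0,0],[0.008,0,0,0,0,0,0],[0,0,0,0,0,0,0],[0,0,0,0,0,0,0]]]' 15
python3 - <<'E'
from h import *
to((.5420,-.018,.063),92.5)
E
```

```text
t: 9.4
tool_pos: [0.5422, -0.0181, 0.0747]
orientation: [-1.242, 1.186, 1.238]
force: [-0.3, -0.1, 0.3]
opening: 0.0003
t 9.4 pos [ 0.5422 -0.0181  0.0747] jaw 92.45 open 0.0003 F [-0.3 -0.1  0.3]
shift [0.0117 0.0003 0.0001] turn [-0.0009 -0.      0.0037] tool rows y [-0.999 -0.043 -0.004] z [-0.043  0.999 -0.   ]
```

```bash
python3 -m inch '[[[0.005,0,0,0,0,0,0],[0.005,0,0,0,0,0,0],[0.003,0,0,0,0,0,0],[0,0,0,0,0,0,0]]]'; python3 -m inch '[[[0.002,0,0,0,0,0,0],[0.002,0,0,0,0,0,0],[0.002,0,0,0,0,0,0]]]'
```

```text
t: 9.8
tool_pos: [0.5432, -0.0181, 0.0618]
orientation: [-1.243, 1.185, 1.236]
force: [-1.7, -0.2, 3.6]
opening: 0.0006
t: 10.1
tool_pos: [0.5433, -0.0182, 0.0567]
orientation: [-1.244, 1.185, 1.237]
force: [-3.8, 0.2, 7.3]
opening: 0.0006
```

```bash
python3 -m inch '[[[0.0015,0,0,0,0,0,0],[0.0015,0,0,0,0,0,0]]]'; python3 -m inch '[[[0.001,0,0,0,0,0,0]]]'
```

```text
t: 10.3
tool_pos: [0.5434, -0.0182, 0.0552]
orientation: [-1.244, 1.185, 1.237]
force: [-9.4, -0.3, 21.0]
opening: 0.0007
t: 10.4
tool_pos: [0.5433, -0.0182, 0.0552]
orientation: [-1.244, 1.185, 1.237]
force: [-8.1, 1.0, 13.4]
opening: 0.0007
```

The tile is at its firm stop (z no longer falls, 13–21 N). I'll hold, then do a last check of the scene.

```bash
python3 -m inch '[[[0.001,0,0,0,0,0,0],[0.001,0,0,0,0,0,0],[0.001,0,0,0,0,0,0],[0.001,0,0,0,0,0,0]]]'
python3 - <<'E'
from h import *
for i in range(4):
    cs=cam('scene'); s=telemetry.read_state(); print(s['t'],s['tool_pos'].round(4),s['force'].round(1))
cv2.imwrite('pics/s5.png',cv2.resize(cs['frame'][130:310,200:440],None,fx=3,fy=3,interpolation=cv2.INTER_CUBIC))
E
```

```text
t: 10.8
tool_pos: [0.5434, -0.0181, 0.0552]
orientation: [-1.244, 1.186, 1.238]
force: [-7.1, 0.1, 12.3]
opening: 0.0004
10.85 [ 0.5434 -0.0181  0.0553] [-6.6 -0.1 12.6]
10.9 [ 0.5434 -0.0182  0.0553] [-6.7  1.1 12.5]
10.95 [ 0.5434 -0.0182  0.0553] [-6.6  0.3 12.3]
11.0 [ 0.5434 -0.0181  0.0552] [-6.7  1.8 11.9]
```

View pics/s5.png

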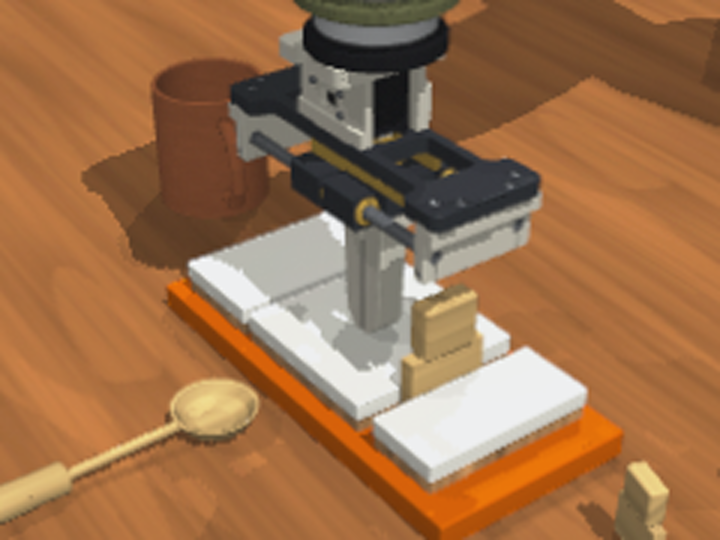

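Scene crop: the spacer stands upright in the wide joint at (440,340), untouched. The middle tile is flush under the shut fingertips, and the mug and spoon are in place.

```bash
python3 -c "
from plant import workorder; print(workorder.close_job())"
```

```text
the job is handed in; nothing more can be done
None
```

The spacer is down in the wide joint beside the slim tile and let go. The raised tile is held flush by the shut fingertips, and the job was handed in at t ≈ 11 s with no verdict reported.

**Spacer:** it met the bottom of the joint with a 19.5 N push, at a height that puts its centre about 53 mm above the worktop (54 mm when seated). The last picture shows it upright, about midway along, with the gripper clear of it. It was never near the tight joint.

**Tile:** it reached its firm stop, with the fingertips about 38 mm above the worktop. The reading was 12 N and steady at the end, with a peak of 21 N.

**Bystanders:** the mug and spoon look untouched in the last picture; I did not measure their positions again.

**Disagreements:**
- The scene camera read about 3 mm further in +y than the top camera. I steered by differences between points in the same view.
- Before lowering the spacer, the wrist view asked for a 6.3 mm correction and the scene view 4.5 mm. I moved about 5 mm and checked again from the wrist, which then agreed.
- About 7 N of sideways force stayed on the tool while pressing.

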